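# Bolt the chisel box shut

### The arm

A 6-joint arm with a two-finger parallel gripper is mounted at the origin on the work surface. World frame = base frame: x ahead of the robot, y to its left, z up, the work surface at z = 0. Lengths are in m, angles in rad, forces in N, time in s.
With the tool pointing down it reaches from about 0.425 to 0.95 m from the base axis. Payload 3.5 kg.
Tool frame: the origin (TCP) lies at the very end of the fingers, on their centre line; the grasp point (between the pads) lies behind it (ctrl.grasp_offset is the z of the grasp point in the tool frame, in m); z points along the fingers, x is the direction in which the jaws open and shut, and the axes are right-handed (so a half turn about z gives the same grasp; the last joint's range is limited). The gripper opens to 85 mm and grips with 20 to 120 N. Pads are 22 mm wide; open, the fingers measure 114 mm over their backs; the gripper's body (76 mm by 85 mm) begins 54 mm behind the grasp point. The pads swing forward as they close: fully open they stand 13 mm farther back than shut.
Start: joints at [0.984, 0.286, 1.577, -0, 1.279, -0.15], TCP at [0.286, 0.612, 0.231] pointing down, gripper open.
Joint ranges: [-2.77, 2.77], [-0.9, 2.22], [0.21, 2.48], [-1.53, 4.67], [0.24, 2.81], [-2.84, 2.84]. Speed limits (rad/s): [2.79, 2.79, 3.14, 3.14, 3.14, 3.14].

### API

Orientations are given as a unit quaternion [x, y, z, w].
In Python, from plant import ctrl gives the robot as it stands.
- The arm moves only by the shell command python3 -m jog 'ROWS' [FORCE]. ROWS is JSON, a list of rows, each an object with "grip": the closure, from 0 (fully open) to 1 (shut); "xyz": the shift along the tool's x, y, z in m, a list of three; "dr": the turn, a rotation vector about the tool's x, y, z in rad, a list of three. A call has 1 to 12 rows; each row is the pose to reach, as a shift and turn from the pose commanded when the call began, along the tool's axes at that moment; what a row does not reach only later rows make up. A row lasts 1/12 s, in which the tool goes at most 41.7 mm and 7.16 degrees, less where a joint would pass 70% of its speed; a pose out of reach is approached as far as the arm can. A call with a gripper value outside its range is refused whole. The fingers move at their own pace and stop on an object; FORCE is the grip in N (left out, the last holds). Time passes only in rows, so rows that repeat a pose let the fingers close. It gives the time, the measured TCP pose, the force and the opening at its end, in the units of the state.
- ctrl.get_state(): the state, without advancing time (a new reading comes with each control period).
- ctrl.read_camera(name): name is "scene" or "top"; returns the picture (400x640x3 uint8, red, green, blue); there is no depth.
- ctrl.get_calibration(name): a dict with "mtx" (3x3 intrinsics, pixels), "R" (3x3) and "t" (3): a world point X has camera coordinates R X + t. Camera axes: x right, y down, z forward; pixel columns grow to the right and rows downward; lengths in m; the calibration is good to about 2 mm. A picture is of the moment at which its call begins. get_calibration takes no time and is no camera call.
- ctrl.sign_off(): hands the job in, once; it reports no verdict.
The state is a dict: "time": time; "qpos": joint angles; "dq": joint speeds; "joint_efforts": joint torques, N m; "eef_pos": TCP position; "tcp_rot": TCP orientation; "contact_force": force on the tool from outside, world axes, zero at the start; "wrist_torque": the same for the moment, N m; "opening": opening from 0.0 (shut) to 1.0 (fully open).
Only numpy, scipy, OpenCV 4.12 (cv2) and the standard library are available. Lean on these libraries where they do the work, as an engineer would, in place of code of your own. Each camera call takes 0.05 s, during which the arm holds its last target.

### The job

The lid of the long, low chisel box is shut but not bolted. Bolt it: lift the bolt's handle out of its notch, slide the bolt across into its staple and drop the handle down into the other notch. Leave the bolt on the taller, squarer box as it is.

Things in the scene. Friction and masses are not known exactly. Their poses are not given: they have to be found in the camera images.
- long_knob (a point): Centre of the 22 mm steel ball knob on the bolt handle of the long box (150 x 300 mm, 60 high, fixed). Its 8 mm shank juts level from a rod, on the robot's side; the rod lies along the box's length, axis 32 mm above the lid, 55 mm from the knob. Frame turns with the handle: +y along the rod, towards locking; +x from knob to rod axis; +z up when down. 25 mm free each side of the knob along y.
- long_bolt (a joint): Slide of the long box's bolt in m: 0 unlocked stop, 0.060 locked stop, rod through the staple. A guard 20 to 26 mm from the rod's axis has two notches, open upwards, parted by a 24 mm shoulder that rises 6 mm above the axis: the shank is in the first notch at 0 to 0.014 and drops into the locking one at 0.046 to 0.060. Friction about 1.5 N; stays where left.
- long_handle (a joint): Turn of the long box's handle about the rod's axis in rad: 0 is level, down in a notch (as at the start); grows as the knob is lifted up and over towards the rod; stop at 1.3. It clears the shoulder between the notches above about 0.5 (and rests there if let go on it). Weighs about 90 g, turns freely and falls back down when let go.
- square_knob (a point): Centre of the same kind of knob on the same kind of bolt on the other box, which is taller and squarer (230 x 250 mm, 100 mm high, fixed; rod axis 132 mm above the bench). To be left alone. Either box may stand on the left or the right, turned up to 0.2 rad.

How it is judged:
On the way, in this order (a step that is already met when the one before it is completed fails the run):
1. the long box's handle is lifted clear of its notch, the bolt not yet slid (value of joint long_handle above 0.4 rad and value of joint long_bolt below 0.03 m), for 0.05 s.
2. the long box's bolt is slid across with its handle raised (value of joint long_handle above 0.3 rad and value of joint long_bolt above 0.042 m), for 0.05 s.
At the end, for the whole second after the job is handed in: The long box's bolt is slid across to at least 42 mm of its 60 mm travel, its handle is down in the locking notch (within 0.15 rad of level) and the bolt is at rest (value of joint long_bolt above 0.042 m and value of joint long_handle below 0.15 rad and velocity of joint long_bolt between -0.01 and 0.01 m/s); the robot touches nothing.
It fails at once if the bolt of the taller, squarer box is moved (its knob by more than 15 mm) (distance of square_knob from where it was at the start of the episode above 0.015 m).
It also fails if it takes over 32 s, if anything falls off the work surface, if the arm or the gripper's body presses on something with over 40 N, if the wrist force passes 120 N, or if a joint passes its speed limit or range.

## Working session

There is one attempt and no reset: what is moved stays moved. The work goes in short steps, Python scripts to look and compute and a shell command to move; the robot and the scene stay as the last step left them, time stands still between calls to the robot, and variables do not carry over. Pictures are saved under pics/ and viewed, and the job is handed in when it is done.

```bash
mkdir -p pics; ls; python3 - <<'E'
from plant import ctrl
import cv2
for n in("scene","top"):
    im=ctrl.read_camera(n); cv2.imwrite(f"pics/{n}0.png",im[:,:,::-1]); c=ctrl.get_calibration(n); print(n,c)
s=ctrl.get_state();print(s, ctrl.grasp_offset)
E
```

```text
pics
scene {'mtx': array([[412.0950543 ,   0.        , 324.17263965],
       [  0.        , 412.0950543 , 197.88401674],
       [  0.        ,   0.        ,   1.        ]]), 'R': array([[ 0.32422908,  0.94592469,  0.01009925],
       [ 0.708499  , -0.2357463 , -0.66517129],
       [-0.62682109,  0.22282318, -0.7466225 ]]), 't': array([-0.12166097, -0.29079974,  1.16140886])}
top {'mtx': array([[414.08666897,   0.        , 320.08604521],
       [  0.        , 414.08666897, 196.40046477],
       [  0.        ,   0.        ,   1.        ]]), 'R': array([[ 0.02569913, -0.9996029 , -0.01155878],
       [-0.99303808, -0.0241973 , -0.11528168],
       [ 0.11495621,  0.01444095, -0.99326559]]), 't': array([-0.02931377,  0.56213961,  0.7949456 ])}
{'time': 0.1, 'qpos': array([ 9.83985167e-01,  2.87160696e-01,  1.57804719e+00, -2.53504377e-05,
        1.27860693e+00, -1.50016271e-01]), 'dq': array([-0.00084975,  0.00127549, -0.00315193,  0.0015889 , -0.0033421 ,
        0.00154544]), 'joint_efforts': array([ 1.23206402e-03, -4.07301271e+01, -2.93699169e+01, -9.50407548e-05,
        3.41963445e-03, -9.19732429e-06]), 'eef_pos': array([0.28520093, 0.61112266, 0.23002076]), 'tcp_rot': array([ 8.43513205e-01,  5.37107287e-01, -1.01096329e-03,  4.61087830e-04]), 'contact_force': array([0.33986555, 0.21421323, 0.0274392 ]), 'wrist_torque': array([ 0.02949845,  0.0494123 , -0.01062491]), 'opening': 1.0012670804130752} -0.0187
```

View pics/scene0.png

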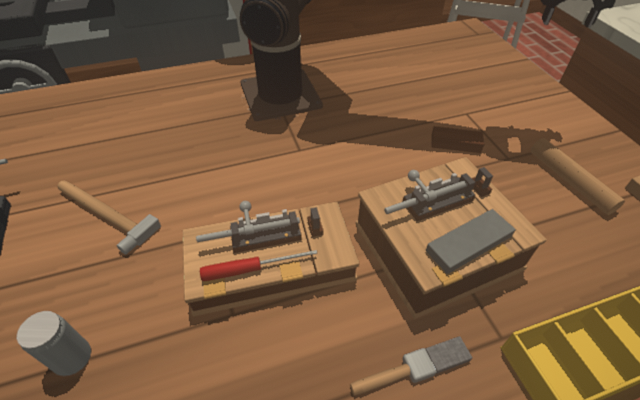

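View pics/top0.png

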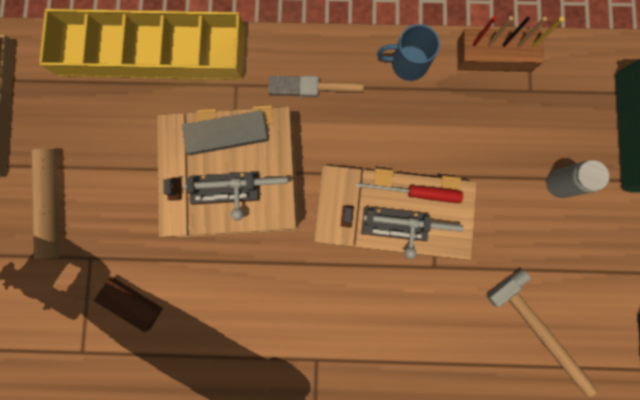

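The long box is the right one in the top view: knob near (411,252), staple near (348,215). In the scene view its knob is near (246,205). The square box is on the left in the top view, with its knob near (237,213). I'll zoom in and triangulate.

```bash
python3 - <<'E'
import cv2
a=cv2.imread("pics/top0.png")[155:270,305:485];b=cv2.imread("pics/scene0.png")[180:320,170:370]
cv2.imwrite("pics/z1.png",cv2.resize(a,None,fx=4.4,fy=4.4,interpolation=2));cv2.imwrite("pics/z2.png",cv2.resize(b,None,fx=4,fy=4,interpolation=2))
E
```

```text
(no output)
```

View pics/z1.png

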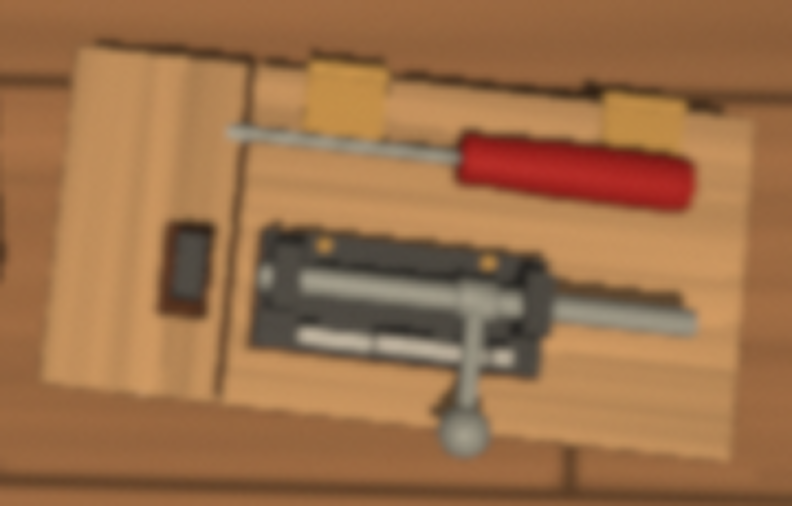

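View pics/z2.png

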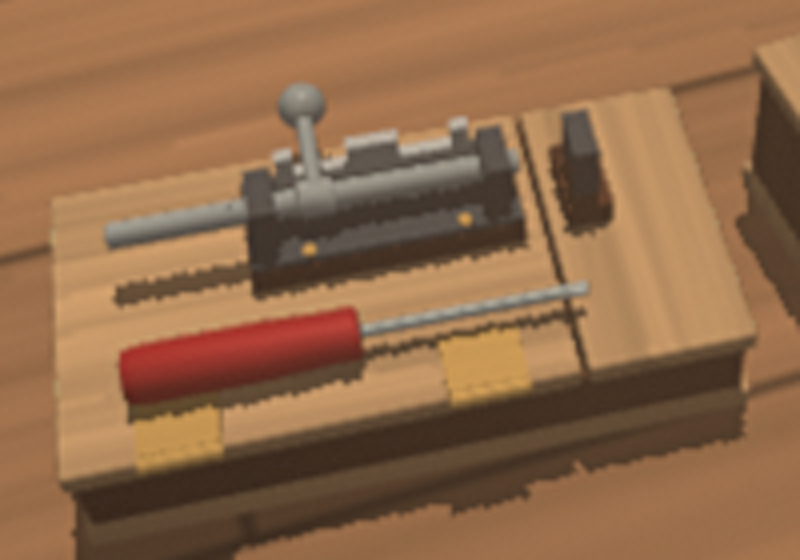

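```bash
cat > h.py <<'E'
import numpy as np
from plant import ctrl
from scipy.spatial.transform import Rotation as R
def ray(n,uv):
    c=ctrl.get_calibration(n);M,Rm,t=c["mtx"],np.array(c["R"]),np.array(c["t"])
    d=Rm.T@np.linalg.solve(M,[uv[0],uv[1],1]);return -Rm.T@t,d/np.linalg.norm(d)
def plane(n,uv,z):
    o,d=ray(n,uv);return o+d*(z-o[2])/d[2]
def tri(a,b):
    o1,d1=ray("top",a);o2,d2=ray("scene",b)
    s=np.linalg.lstsq(np.c_[d1,-d2],o2-o1,rcond=None)[0]
    p,q=o1+s[0]*d1,o2+s[1]*d2;return (p+q)/2,np.linalg.norm(p-q)
def proj(n,X):
    c=ctrl.get_calibration(n);q=np.array(c["mtx"])@(np.array(c["R"])@X+c["t"]);return q[:2]/q[2]
E
python3 - <<'E'
from h import *
k=(410.4,253.1);print("tri",tri(k,(245.2,205.9)),"top",plane("top",k,.092),"sc",plane("scene",(245.2,205.9),.092))
a=plane("top",(461.7,228.1),.092);b=plane("top",(373.2,218.6),.092);print(a,b,np.arctan2((b-a)[1],(b-a)[0]))
c=plane("scene",(197.5,238.5),.092);d=plane("scene",(289,221),.092);print(c,d,np.arctan2((d-c)[1],(d-c)[0]))
for u in[(315.6,241.6),(471,259),(323,165.7),(476,182)]:print(plane("top",u,.06))
sq=plane("top",(237,213),.132);print(sq)
st=ctrl.get_state();print(R.from_quat(st['tcp_rot']).as_matrix())
E
```

```text
tri (array([ 0.45587259, -0.18359041,  0.09097743]), np.float64(0.0006993483777449256)) top [ 0.45598484 -0.18303796  0.092     ] sc [ 0.45662264 -0.18396594  0.092     ]
[ 0.50374626 -0.27659248  0.092     ] [ 0.51709464 -0.11479061  0.092     ] 1.488484468738217
[ 0.50396306 -0.27745326  0.092     ] [ 0.51684758 -0.11654419  0.092     ] 1.490893506963485
[ 0.47255608 -0.00931318  0.06      ]
[ 0.44740946 -0.30377402  0.06      ]
[ 0.6197961  -0.01976101  0.06      ]
[ 0.59479613 -0.31575265  0.06      ]
[0.51835848 0.1280578  0.132     ]
[[ 4.23029480e-01  9.06115111e-01 -1.21021451e-03]
 [ 9.06113246e-01 -4.23031099e-01 -1.86385885e-03]
 [-2.20082904e-03 -3.08124154e-04 -9.99997531e-01]]
```

```bash
cat >> h.py <<'E'
YAW=1.490; ry=np.array([np.cos(YAW),np.sin(YAW),0]); rx=np.array([ry[1],-ry[0],0]); K=np.array([.4562,-.1835,.0918])
Rg=np.c_[ry,np.cross([0,0,-1],ry),[0,0,-1]]
def go(tcp):
    s=ctrl.get_state();R0=R.from_quat(s['tcp_rot']).as_matrix()
    print("t",round(s['time'],2),"tcp",s['eef_pos'].round(4),"open",round(s['opening'],3),"F",s['contact_force'].round(1))
    for p in np.atleast_2d(tcp): print("  xyz",(R0.T@(p-s['eef_pos'])).round(4))
    print("  dr",R.from_matrix(R0.T@Rg).as_rotvec().round(4))
E
python3 -c "
from h import *
go([[.44,.2,.23],K+[0,0,.12]])"
```

```text
t 0.1 tcp [0.2852 0.6111 0.23  ] open 1.001 F [0.3 0.2 0. ]
  xyz [-0.307   0.3142  0.0006]
  xyz [-0.6476  0.4911  0.0195]
  dr [-0.0007  0.0021 -0.356 ]
```

```bash
python3 -m jog '[{"grip":0.3,"xyz":[-0.02,0.02,0],"dr":[0,0,-0.1]},{"grip":0.57,"xyz":[-0.307,0.314,0],"dr":[0,0,-0.356]},{"grip":0.57,"xyz":[-0.307,0.314,0],"dr":[0,0,-0.356]},{"grip":0.57,"xyz":[-0.307,0.314,0],"dr":[0,0,-0.356]},{"grip":0.57,"xyz":[-0.307,0.314,0],"dr":[0,0,-0.356]},{"grip":0.57,"xyz":[-0.307,0.314,0],"dr":[0,0,-0.356]},{"grip":0.57,"xyz":[-0.307,0.314,0],"dr":[0,0,-0.356]},{"grip":0.57,"xyz":[-0.307,0.314,0],"dr":[0,0,-0.356]},{"grip":0.57,"xyz":[-0.307,0.314,0],"dr":[0,0,-0.356]},{"grip":0.57,"xyz":[-0.307,0.314,0],"dr":[0,0,-0.356]},{"grip":0.57,"xyz":[-0.307,0.314,0],"dr":[0,0,-0.356]},{"grip":0.57,"xyz":[-0.307,0.314,0],"dr":[0,0,-0.356]}]' 25
python3 -c "
from h import *
go([K+[0,0,.09]])"
```

```text
time: 1.1
eef_pos: [0.4418, 0.1956, 0.231]
tcp_rot: [0.737, 0.676, -0.001, 0.001]
contact_force: [-0.3, -0.4, -0.2]
opening: 0.427
t 1.1 tcp [0.4418 0.1956 0.231 ] open 0.427 F [-0.3 -0.4 -0.2]
  xyz [-0.3763  0.0473  0.0502]
  dr [ 0.0008  0.0024 -0.0065]
```

```bash
python3 -m jog '[{"grip":0.57,"xyz":[-0.376,0.047,0],"dr":[0,0,-0.006]},{"grip":0.57,"xyz":[-0.376,0.047,0],"dr":[0,0,-0.006]},{"grip":0.57,"xyz":[-0.376,0.047,0],"dr":[0,0,-0.006]},{"grip":0.57,"xyz":[-0.376,0.047,0],"dr":[0,0,-0.006]},{"grip":0.57,"xyz":[-0.376,0.047,0],"dr":[0,0,-0.006]},{"grip":0.57,"xyz":[-0.376,0.047,0],"dr":[0,0,-0.006]},{"grip":0.57,"xyz":[-0.376,0.047,0],"dr":[0,0,-0.006]},{"grip":0.57,"xyz":[-0.376,0.047,0],"dr":[0,0,-0.006]},{"grip":0.57,"xyz":[-0.376,0.047,0],"dr":[0,0,-0.006]},{"grip":0.57,"xyz":[-0.376,0.047,0.05],"dr":[0,0,-0.006]},{"grip":0.57,"xyz":[-0.376,0.047,0.05],"dr":[0,0,-0.006]},{"grip":0.57,"xyz":[-0.376,0.047,0.05],"dr":[0,0,-0.006]}]'
python3 - <<'E'
from h import *
import cv2
for n in("scene","top"): cv2.imwrite(f"pics/{n}1.png",ctrl.read_camera(n)[:,:,::-1])
go([K+[0,0,.03],K+[0,0,-.017]])
s=ctrl.get_state()['eef_pos'];print(proj("top",s),proj("scene",s))
E
```

```text
time: 2.1
eef_pos: [0.4542, -0.1767, 0.1773]
tcp_rot: [0.733, 0.68, -0.001, -0.004]
contact_force: [-0.0, 0.3, -0.2]
opening: 0.427
t 2.2 tcp [ 0.4567 -0.177   0.1814] open 0.428 F [-0.   0.2  0.4]
  xyz [-0.0065  0.      0.0596]
  xyz [-6.500e-03  1.000e-04  1.066e-01]
  dr [-0.0008 -0.0007  0.007 ]
[418.08152649 253.71136308] [242.23610961 170.7147019 ]
```

View pics/scene1.png

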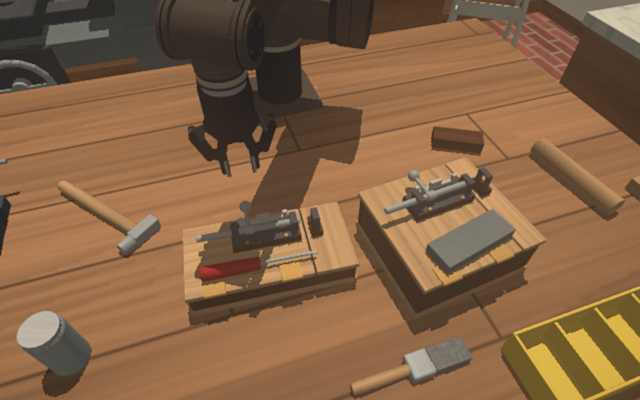

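View pics/top1.png

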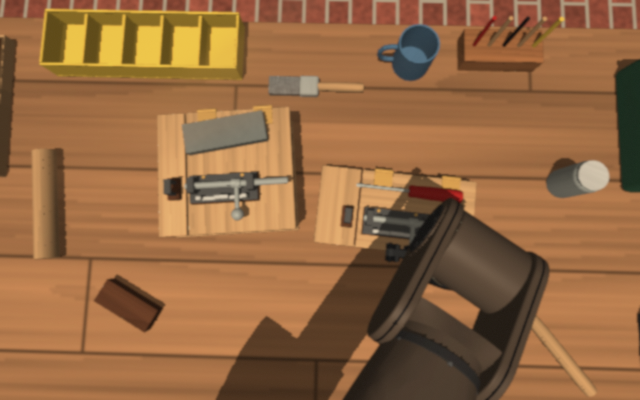

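The scene view shows the finger tips near (231,172) and (254,169). Their midpoint agrees with the projected TCP, and they sit above the knob at (245,206). Next I descend and check before closing.

```bash
python3 -m jog '[{"grip":0.57,"xyz":[-0.006,0,0.03],"dr":[0,0,0.007]},{"grip":0.57,"xyz":[-0.006,0,0.06],"dr":[0,0,0.007]},{"grip":0.57,"xyz":[-0.006,0,0.06],"dr":[0,0,0.007]},{"grip":0.57,"xyz":[-0.006,0,0.06],"dr":[0,0,0.007]},{"grip":0.57,"xyz":[-0.006,0,0.06],"dr":[0,0,0.007]}]'
python3 - <<'E'
from h import *
import cv2
cv2.imwrite("pics/scene2.png",cv2.resize(ctrl.read_camera("scene")[110:260,150:350,::-1],None,fx=4,fy=4,interpolation=2))
go([K+[0,0,-.016]])
E
```

```text
time: 2.62
eef_pos: [0.4577, -0.184, 0.1238]
tcp_rot: [0.735, 0.678, 0.0, 0.002]
contact_force: [0.1, -0.2, 0.1]
opening: 0.426
t 2.67 tcp [ 0.458  -0.1843  0.1242] open 0.431 F [ 0.2 -1.2  0.4]
  xyz [ 0.0008 -0.002   0.0484]
  dr [0.0042 0.0023 0.0003]
```

View pics/scene2.png

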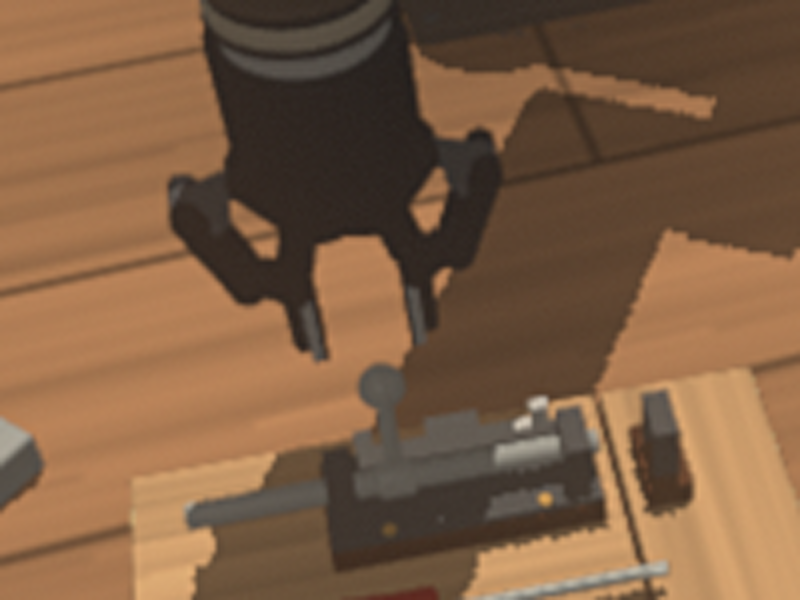

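Zoomed, the finger tips straddle the knob: tips at about (318,355) and (420,342), knob at (381,385). I'll descend the remaining 48 mm and close.

```bash
python3 -m jog '[{"grip":0.57,"xyz":[0.001,-0.002,0.02],"dr":[0,0,0]},{"grip":0.57,"xyz":[0.001,-0.002,0.035],"dr":[0,0,0]},{"grip":0.57,"xyz":[0.001,-0.002,0.048],"dr":[0,0,0]},{"grip":0.57,"xyz":[0.001,-0.002,0.048],"dr":[0,0,0]},{"grip":0.57,"xyz":[0.001,-0.002,0.048],"dr":[0,0,0]}]'
python3 - <<'E'
from h import *
import cv2
cv2.imwrite("pics/scene3.png",cv2.resize(ctrl.read_camera("scene")[110:260,150:350,::-1],None,fx=4,fy=4,interpolation=2))
go([K+[0,0,-.017]])
E
```

```text
time: 3.08
eef_pos: [0.4551, -0.1831, 0.0747]
tcp_rot: [0.735, 0.678, 0.0, 0.001]
contact_force: [0.6, -0.5, 1.1]
opening: 0.428
t 3.13 tcp [ 0.4555 -0.1834  0.0753] open 0.43 F [0.2 0.4 0.1]
  xyz [-0.0001  0.0007  0.0005]
  dr [ 0.0027  0.0015 -0.0007]
```

View pics/scene3.png

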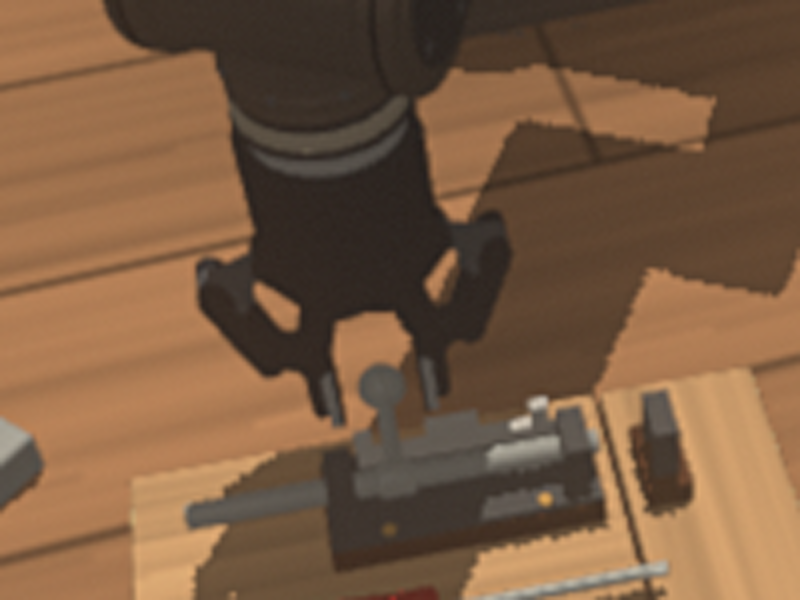

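The knob at (381,385) is centred between the pads, which end at about (335,420) and (432,405). Now I close with 40 N.

```bash
python3 -m jog '[{"grip":0.8,"xyz":[0,0,0],"dr":[0,0,0]},{"grip":0.8,"xyz":[0,0,0],"dr":[0,0,0]},{"grip":0.8,"xyz":[0,0,0],"dr":[0,0,0]},{"grip":0.8,"xyz":[0,0,0],"dr":[0,0,0]},{"grip":0.8,"xyz":[0,0,0],"dr":[0,0,0]}]' 40
python3 - <<'E'
from h import *
p=ctrl.get_state()['eef_pos']
for a in (.2,.4,.6,.8): go(p+rx*.055*(1-np.cos(a))+np.array([0,0,.055*np.sin(a)]))
E
```

```text
time: 3.55
eef_pos: [0.4556, -0.1835, 0.0753]
tcp_rot: [0.735, 0.678, 0.0, 0.002]
contact_force: [-0.5, 0.5, 6.5]
opening: 0.229
t 3.55 tcp [ 0.4556 -0.1835  0.0753] open 0.229 F [-0.5  0.5  6.5]
  xyz [-0.      0.0011 -0.0109]
  dr [ 0.003   0.0015 -0.001 ]
t 3.55 tcp [ 0.4556 -0.1835  0.0753] open 0.229 F [-0.5  0.5  6.5]
  xyz [-0.      0.0044 -0.0214]
  dr [ 0.003   0.0015 -0.001 ]
t 3.55 tcp [ 0.4556 -0.1835  0.0753] open 0.229 F [-0.5  0.5  6.5]
  xyz [-0.      0.0097 -0.031 ]
  dr [ 0.003   0.0015 -0.001 ]
t 3.55 tcp [ 0.4556 -0.1835  0.0753] open 0.229 F [-0.5  0.5  6.5]
  xyz [-0.      0.0168 -0.0394]
  dr [ 0.003   0.0015 -0.001 ]
```

Opening reads 19.5 mm on a 22 mm ball with +6.5 N upward, so the grip is likely above the ball's centre. I'll reopen, lower 5 mm and regrip.

```bash
python3 -m jog '[{"grip":0.57,"xyz":[0,0,0],"dr":[0,0,0]},{"grip":0.57,"xyz":[0,0,0],"dr":[0,0,0]},{"grip":0.57,"xyz":[0,0,0.005],"dr":[0,0,0]},{"grip":0.57,"xyz":[0,0,0.005],"dr":[0,0,0]},{"grip":0.8,"xyz":[0,0,0.005],"dr":[0,0,0]},{"grip":0.8,"xyz":[0,0,0.005],"dr":[0,0,0]},{"grip":0.8,"xyz":[0,0,0.005],"dr":[0,0,0]},{"grip":0.8,"xyz":[0,0,0.005],"dr":[0,0,0]},{"grip":0.8,"xyz":[0,0,0.005],"dr":[0,0,0]}]' 40
python3 - <<'E'
from h import *
import cv2
cv2.imwrite("pics/scene4.png",cv2.resize(ctrl.read_camera("scene")[110:260,150:350,::-1],None,fx=4,fy=4,interpolation=2))
print(ctrl.get_state()['contact_force'],ctrl.get_state()['opening'])
E
```

```text
time: 4.3
eef_pos: [0.4538, -0.1825, 0.068]
tcp_rot: [0.735, 0.678, -0.0, -0.001]
contact_force: [-1.6, -0.9, -0.3]
opening: 0.229
[-1.96964566  0.59770387 -0.76654728] 0.2250473629125
```

View pics/scene4.png

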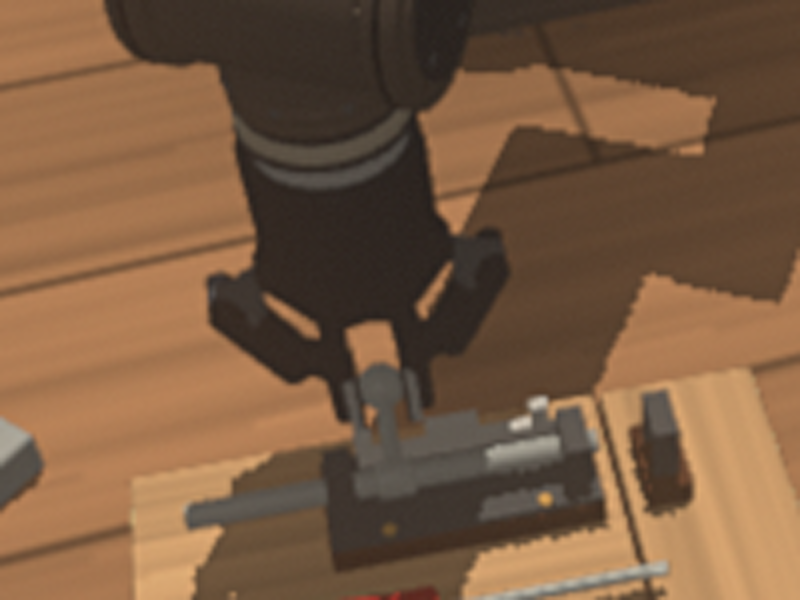

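Grip is centred, with the knob at (381,385) between the pads and force near zero. Now I lift along the arc.

```bash
python3 -m jog '[{"grip":0.8,"xyz":[0,0.0003,-0.0055],"dr":[0,0,0]},{"grip":0.8,"xyz":[0,0.0011,-0.0109],"dr":[0,0,0]},{"grip":0.8,"xyz":[0,0.0025,-0.0163],"dr":[0,0,0]},{"grip":0.8,"xyz":[0,0.0044,-0.0214],"dr":[0,0,0]},{"grip":0.8,"xyz":[0,0.0067,-0.0264],"dr":[0,0,0]},{"grip":0.8,"xyz":[0,0.0097,-0.031],"dr":[0,0,0]},{"grip":0.8,"xyz":[0,0.013,-0.0355],"dr":[0,0,0]},{"grip":0.8,"xyz":[0,0.0168,-0.0394],"dr":[0,0,0]},{"grip":0.8,"xyz":[0,0.0168,-0.0394],"dr":[0,0,0]},{"grip":0.8,"xyz":[0,0.0168,-0.0394],"dr":[0,0,0]}]'
python3 - <<'E'
from h import *
import cv2
cv2.imwrite("pics/scene5.png",cv2.resize(ctrl.read_camera("scene")[110:260,150:350,::-1],None,fx=4,fy=4,interpolation=2))
s=ctrl.get_state();print(s['contact_force'],s['opening'],s['eef_pos'])
E
```

```text
time: 5.18
eef_pos: [0.4713, -0.1843, 0.1083]
tcp_rot: [0.735, 0.678, -0.0, 0.0]
contact_force: [-4.9, 1.3, 0.8]
opening: 0.227
[-4.28161475  0.4645889   1.14478828] 0.23347492194798947 [ 0.47106808 -0.18424584  0.10806599]
```

View pics/scene5.png

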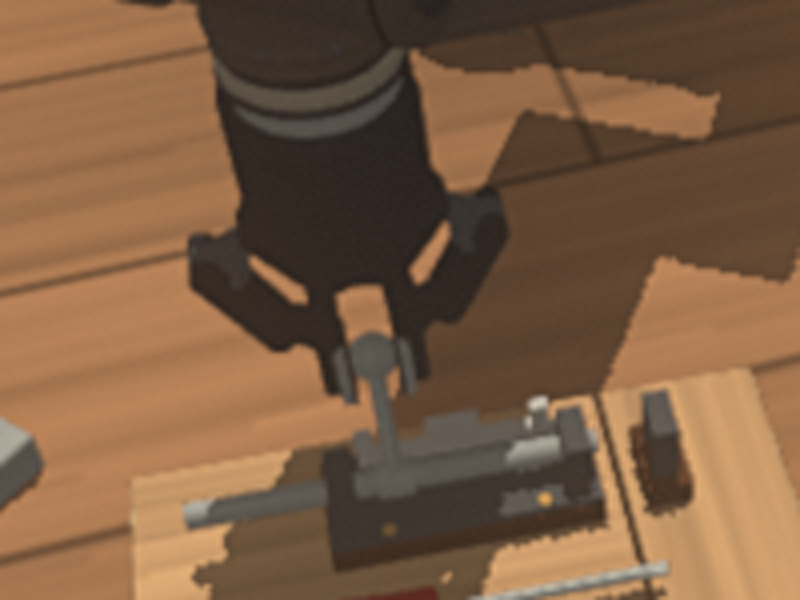

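The knob is raised, now at (372,355) zoomed, which is about 0.8 rad. I'll slide along +x of the tool (towards the staple) by 55 mm.

```bash
python3 -m jog '[{"grip":0.8,"xyz":[0.003,0,0],"dr":[0,0,0]},{"grip":0.8,"xyz":[0.009,0,0],"dr":[0,0,0]},{"grip":0.8,"xyz":[0.016,0,0],"dr":[0,0,0]},{"grip":0.8,"xyz":[0.023,0,0],"dr":[0,0,0]},{"grip":0.8,"xyz":[0.030,0,0],"dr":[0,0,0]},{"grip":0.8,"xyz":[0.037,0,0],"dr":[0,0,0]},{"grip":0.8,"xyz":[0.044,0,0],"dr":[0,0,0]},{"grip":0.8,"xyz":[0.05,0,0],"dr":[0,0,0]},{"grip":0.8,"xyz":[0.055,0,0],"dr":[0,0,0]},{"grip":0.8,"xyz":[0.055,0,0],"dr":[0,0,0]},{"grip":0.8,"xyz":[0.055,0,0],"dr":[0,0,0]}]'
python3 - <<'E'
from h import *
import cv2
cv2.imwrite("pics/scene6.png",cv2.resize(ctrl.read_camera("scene")[110:260,150:350,::-1],None,fx=4,fy=4,interpolation=2))
s=ctrl.get_state();print(s['contact_force'],s['opening'],s['eef_pos'])
E
```

```text
time: 6.15
eef_pos: [0.4754, -0.1282, 0.1075]
tcp_rot: [0.735, 0.678, 0.0, -0.001]
contact_force: [-3.3, 1.8, 1.2]
opening: 0.23
[-3.85379009  1.95931665  1.18861763] 0.23422086934827127 [ 0.47540546 -0.12851132  0.10753982]
```

View pics/scene6.png

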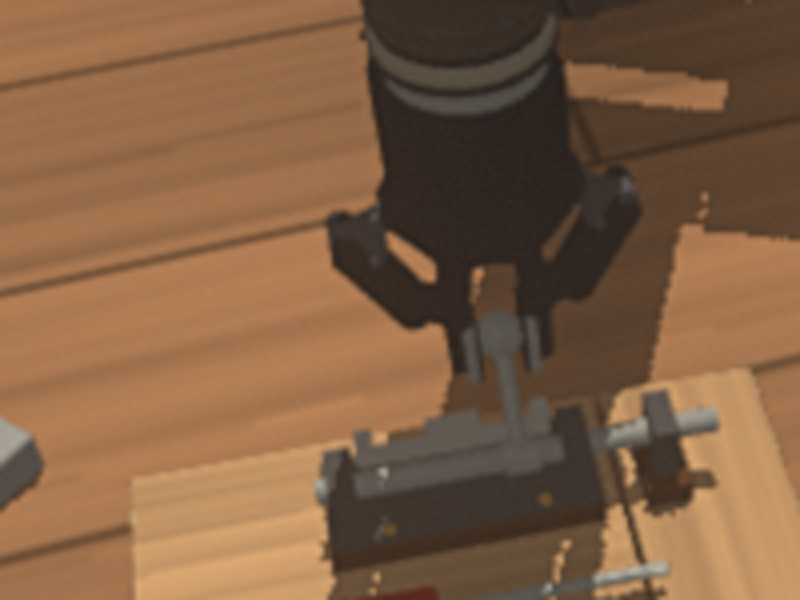

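The rod passes through the staple at about (665,425) zoomed, after a slide of about 56 mm. Now I lower the handle by the reverse arc.

```bash
python3 -m jog '[{"grip":0.8,"xyz":[0,-0.0038,0.0039],"dr":[0,0,0]},{"grip":0.8,"xyz":[0,-0.0071,0.0084],"dr":[0,0,0]},{"grip":0.8,"xyz":[0,-0.0101,0.013],"dr":[0,0,0]},{"grip":0.8,"xyz":[0,-0.0124,0.018],"dr":[0,0,0]},{"grip":0.8,"xyz":[0,-0.0143,0.0231],"dr":[0,0,0]},{"grip":0.8,"xyz":[0,-0.0157,0.0285],"dr":[0,0,0]},{"grip":0.8,"xyz":[0,-0.0165,0.0339],"dr":[0,0,0]},{"grip":0.8,"xyz":[0,-0.0168,0.039],"dr":[0,0,0]},{"grip":0.8,"xyz":[0,-0.0168,0.039],"dr":[0,0,0]},{"grip":0.8,"xyz":[0,-0.0168,0.039],"dr":[0,0,0]}]'
python3 - <<'E'
from h import *
import cv2
cv2.imwrite("pics/scene7.png",cv2.resize(ctrl.read_camera("scene")[110:260,150:350,::-1],None,fx=4,fy=4,interpolation=2))
s=ctrl.get_state();print(s['contact_force'],s['opening'],s['eef_pos'])
E
```

```text
time: 7.03
eef_pos: [0.459, -0.1284, 0.0685]
tcp_rot: [0.735, 0.678, -0.0, 0.0]
contact_force: [0.9, -1.0, 1.9]
opening: 0.223
[ 1.46747439 -1.76428268  0.93460732] 0.22847302222738133 [ 0.45903083 -0.12838592  0.0685582 ]
```

View pics/scene7.png

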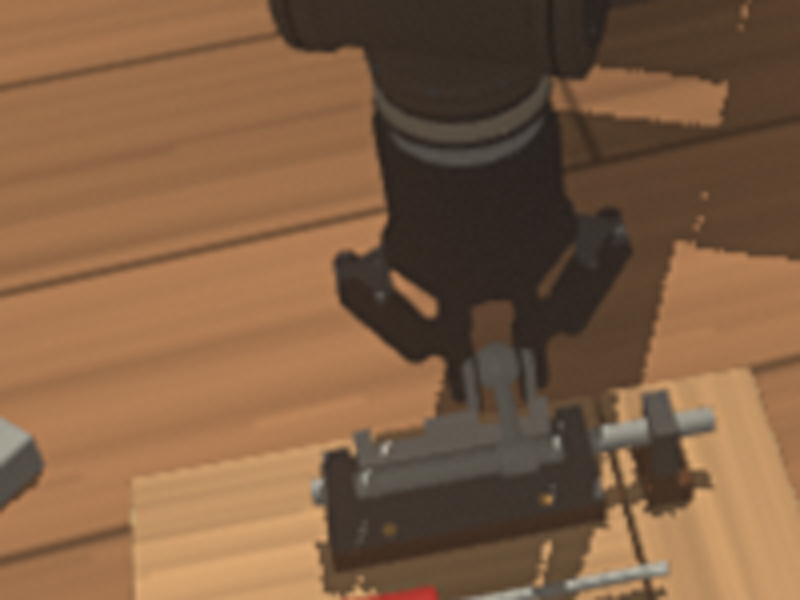

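The handle is down in the locking notch, with the knob at (496,362) zoomed. I release to the earlier opening, then go straight up.

```bash
python3 -m jog '[{"grip":0.57,"xyz":[0,0,0],"dr":[0,0,0]},{"grip":0.57,"xyz":[0,0,0],"dr":[0,0,0]},{"grip":0.57,"xyz":[0,0,0],"dr":[0,0,0]},{"grip":0.57,"xyz":[0,0,-0.01],"dr":[0,0,0]},{"grip":0.57,"xyz":[0,0,-0.03],"dr":[0,0,0]},{"grip":0.57,"xyz":[0,0,-0.06],"dr":[0,0,0]},{"grip":0.57,"xyz":[0,0,-0.1],"dr":[0,0,0]},{"grip":0.57,"xyz":[0,-0.03,-0.14],"dr":[0,0,0]},{"grip":0.57,"xyz":[0,-0.03,-0.15],"dr":[0,0,0]},{"grip":0.57,"xyz":[0,-0.03,-0.15],"dr":[0,0,0]},{"grip":0.57,"xyz":[0,-0.03,-0.15],"dr":[0,0,0]},{"grip":0.57,"xyz":[0,-0.03,-0.15],"dr":[0,0,0]}]'
python3 - <<'E'
from h import *
import cv2
im=ctrl.read_camera("scene")[:,:,::-1]
cv2.imwrite("pics/scene8.png",cv2.resize(im[150:300,170:370],None,fx=4,fy=4,interpolation=2))
cv2.imwrite("pics/top8.png",ctrl.read_camera("top")[:,:,::-1])
print("down, slid 55:",proj("scene",K+ry*.055)," scene square",proj("scene",[.518,.128,.132]))
s=ctrl.get_state();print(s['contact_force'],s['eef_pos'],s['time'])
E
```

```text
time: 8.08
eef_pos: [0.4283, -0.1251, 0.2176]
tcp_rot: [0.735, 0.678, -0.0, -0.001]
contact_force: [-0.6, 0.9, -0.3]
opening: 0.434
down, slid 55: [274.69604051 200.45369529]  scene square [414.85018591 175.42957463]
[ 0.14369061 -0.38052833 -0.42251405] [ 0.42813369 -0.1249789   0.21671347] 8.1833
```

View pics/scene8.png

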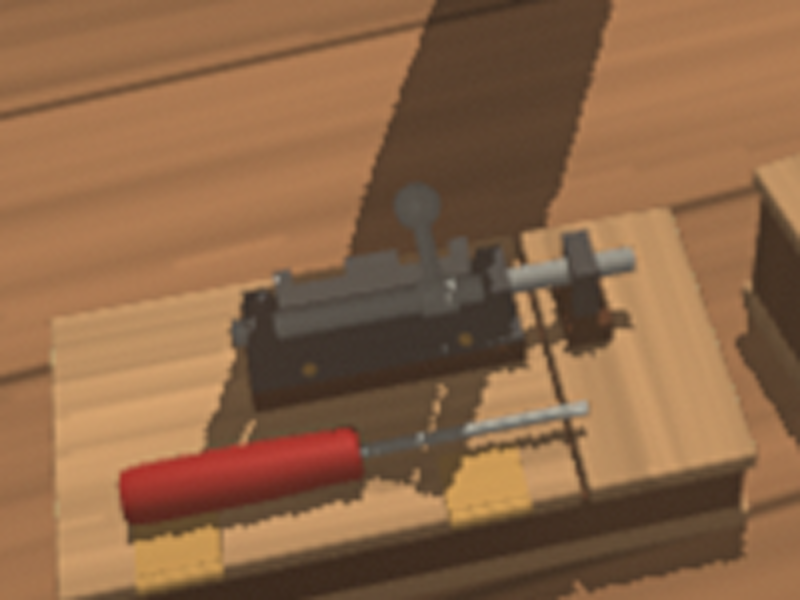

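View pics/top8.png

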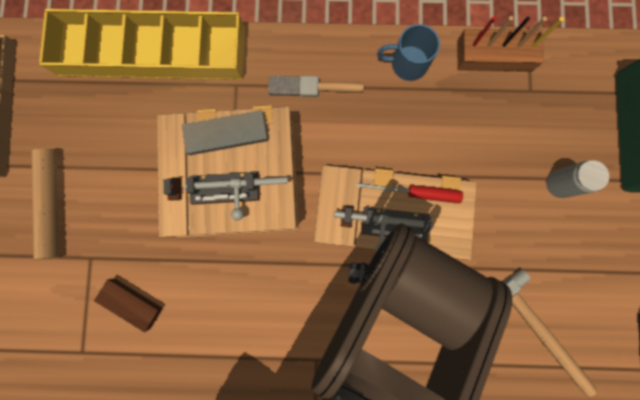

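The knob is at scene pixel (274.3,201.0), against (274.7,200.5) predicted for level and slid 55 mm. The rod is through the staple, and the square box's knob is still at (237,213) in the top view. The gripper is clear, so I'm handing in.

```bash
python3 -c "
from plant import ctrl
print(ctrl.sign_off())"
```

```text
the job is handed in; nothing more can be done
None
```

The long box is bolted and the job is handed in, at about 8.2 s of the 32 s allowed; sign-off gives no verdict. I gripped the knob, lifted the handle to about 0.8 rad, slid the bolt about 56 mm through its staple, lowered the handle into the locking notch, then let go and retreated upwards.

- **Bolt position:** the knob's last picture position is within 1 pixel of where it should be for a level handle slid 55 mm, and the rod shows through the staple.
- **Gripper:** it ended about 0.15 m above the knob, with the wrist force near zero.
- **Square box:** its knob stayed at the same pixel in the top view.
- **What disagreed:** the first grip sat a few mm too high (6.5 N upward), so I reopened and regripped lower. The opening read about 19.5 mm on the 22 mm ball both times, so I put that down to the opening scale.

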